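Put the projector remote in the free slot and shut the keeper bar

TASK

The cart is about to be wheeled across the room, so the remotes must be secured: lay the projector remote that is lying loose on the cart flat, buttons up, in whichever slot of the bamboo organizer is free, setting it down rather than dropping it. Then swing the steel keeper bar across the slots until it snaps fully home in its catch. Leave the other two remotes in their slots and everything else on the cart where it is.

Things in the scene. Friction and masses are not known exactly. Their poses are not given: they have to be found in the camera images.
- organizer: Bamboo remote organizer fixed to the cart: a board 228 x 208 x 22 mm (its x, y, z) with three slots that run along its y, side by side along its x, each 58 mm wide, 184 mm long, 12 mm deep (floor 10 mm above the cart's floor), 16 mm of bamboo between. Origin: centre of its underside. Two slots hold a remote each, the third is empty; which one differs from start to start. Yaw within 0.3 rad.
- slot_near (a point): Centre of the floor of the slot nearest the robot, organizer's axes (x across the slot, y along it, z up).
- slot_middle (a point): Centre of the floor of the middle slot, same axes; 74 mm from each of the other two.
- slot_far (a point): Centre of the floor of the slot farthest from the robot, same axes.
- projector_remote: Chunky black projector remote, 156 x 46 x 28 mm (its x, y, z; about 130 g), round grey control ring on top; it starts loose on the cart's floor right of the organizer, flat, buttons up. Origin: centre of its underside; x is its long axis, z points out of the buttons. Either end may go either way in a slot, where it stands 16 mm proud of the bamboo, about 28 mm from a neighbouring remote.
- tv_remote: A black remote, 162 x 42 x 22 mm, lying loose in one of the slots, long axis (its x) along the slot; to be left there. Origin: centre of its underside.
- soundbar_remote: A black remote, 128 x 40 x 20 mm, lying loose in another of the slots, long axis (its x) along the slot; to be left there. Origin: centre of its underside.
- keeper (a joint): Angle of the keeper bar (rad): 0 = shut on its stop, along the organizer's +x across all slots; grows counter-clockwise from above, at most 1.75. It starts open at 1.3 to 1.6, about along organizer +y. Friction (0.06 N m) holds it where it is left. At about 0.06 rad it meets the catch's sprung ball (about 5 N at the knob to override); below 0.04 the ball is passed and draws the bar to 0.
- keeper_hinge (a point): The bar's vertical hinge axis at the height of the bar's centre line: 122 mm toward -x and 50 mm toward +y of the organizer's origin, 48 mm above the cart's floor. The bar is a round steel rod 10 mm thick, reaching 261 mm from the hinge; its underside is 43 mm above the cart's floor, 5 mm over a projector remote that lies flat in a slot.
- keeper_knob (a point): Middle of the upright black knob on the bar: a cylinder 20 mm in diameter whose sides run from 56 to 88 mm above the cart's floor (this point is at 72 mm), 222 mm from the hinge axis. It turns with the bar; pinch it from above or push it.
- coaster: Cork coaster, a disc 96 mm in diameter and 10 mm thick, on the cart to the left of the organizer, under the reach of the open bar; bystander. Origin: centre of its underside.
- clicker: Red plastic fidget clicker, 72 x 34 x 25 mm, right of the organizer's far end; bystander. Origin: centre of its underside.
- tin: Small steel tin with a shut hinged lid, 84 x 120 x 42 mm, behind the organizer; bystander. Origin: centre of its underside.
- glasses_case: Dark brown glasses case, 62 x 160 x 40 mm, in front of the loose remote; bystander. Origin: centre of its underside.

How it is judged:
By the outcome, as a careful person would: the job done as asked, in the order asked, and still so for the second after the job is handed in, with the robot touching nothing.
It also fails if it takes over 56 s, if anything falls off the work surface, if the arm or the gripper's body presses on something with over 40 N, if the wrist force passes 120 N, or if a joint passes its speed limit or range.

ROBOT

A 6-joint arm with a two-finger parallel gripper is mounted at the origin on the work surface. World frame = base frame: x ahead of the robot, y to its left, z up, the work surface at z = 0. Lengths are in m, angles in rad, forces in N, time in s.
With the tool pointing down it reaches from about 0.35 to 0.975 m from the base axis. Payload 4.9 kg.
Tool frame: the origin (TCP) lies at the very end of the fingers, on their centre line; the grasp point (between the pads) lies 19 mm behind it; z points along the fingers, y is the line along which they close (so a half turn about z gives the same grasp; the last joint's range is limited). The gripper opens to 85 mm and grips with 20 to 120 N. Pads are 22 mm wide; open, the fingers measure 114 mm over their backs; the gripper's body (76 mm by 85 mm) begins 54 mm behind the grasp point. The pads swing forward as they close: fully open they stand 13 mm farther back than shut.
Start: joints at [1.103, 0.053, 1.613, -0, 1.476, -0.119], TCP at [0.214, 0.587, 0.231] pointing down, gripper open.
Joint ranges: [-3.01, 3.01], [-1.01, 2.22], [0.06, 2.58], [-1.02, 4.17], [0.09, 2.62], [-3.14, 3.14]. Speed limits (rad/s): [2.57, 2.57, 3.14, 3.14, 3.14, 3.14].

INTERFACE

Orientations are given as a rotation vector (axis times angle).
In Python, from station import ctrl gives the robot as it stands.
- The arm moves only by the shell command python3 -m crank 'ROWS' [OPENING] [FORCE]. ROWS is text: rows parted by semicolons, each of 4 numbers parted by spaces: the shift along the world's x, y, z in units of 0.5 m (1.0 is 0.5 m), then the turn about the world's z in units of 90 degrees (1.0 is 90 degrees). In form: x y z turn; .... A call has exactly 5 rows; each row shifts and turns the commanded pose from where the row before left it; what a row does not reach is not made up. A row lasts 1/12 s, in which the tool goes at most 41.7 mm and 7.16 degrees, less where a joint would pass 70% of its speed; a pose out of reach is approached as far as the arm can. A call with a number of a shift or a turn outside -1 to 1 is refused whole. A call with a gripper value outside its range is refused whole. OPENING is the opening in per cent of the stroke, from 0 (shut) to 100 (fully open), set as the call begins (- or left out, the last holds). The fingers move at their own pace and stop on an object; FORCE is the grip in N (left out, the last holds). Time passes only in rows, so rows that do not move let the fingers close, or fill a call up. It gives the time, the measured TCP pose, the force, the opening and the grip force at its end, in the units of the state.
- ctrl.get_obs(): the state, without advancing time (a new reading comes with each control period).
- ctrl.get_image(name): name is "side" or "top" or "wrist"; returns (picture, depth): 420x560x3 uint8, red, green, blue; 420x560 float32, m along the optical axis (not along the pixel's ray), 0 where there is no reading.
- ctrl.get_calibration(name): a dict with "fx", "fy", "cx", "cy" (pixels), "extrinsics" (4x4, takes a point from world to camera coordinates). Camera axes: x right, y down, z forward; pixel columns grow to the right and rows downward; lengths in m; the calibration is good to about 2 mm. A picture is of the moment at which its call begins: read the wrist's pose just before it. get_calibration takes no time and is no camera call; for the wrist camera it gives the pose at the moment of the call.
- ctrl.finish_job(): hands the job in; it is judged then, once.
The state is a dict: "t": time; "q": joint angles; "dq": joint speeds; "effort": joint torques, N m; "tool_pos": TCP position; "tool_rot": TCP orientation; "contact_force": force on the tool from outside, world axes, zero at the start; "wrist_torque": the same for the moment, N m; "opening": finger opening in m; "grip_force": force on a finger pad.
Only numpy, scipy, OpenCV 4.12 (cv2) and the standard library are available. Lean on these libraries where they do the work, as an engineer would, in place of code of your own. Each camera call takes 0.05 s, during which the arm holds its last target. There are 200 camera calls.

## Working session

There is one attempt and no reset: what is moved stays moved. The work goes in short steps, Python scripts to look and compute and a shell command to move; the robot and the scene stay as the last step left them, time stands still between calls to the robot, and variables do not carry over. Pictures are saved under pics/ and viewed, at most 10 in all, crops included, and the job is handed in when it is done.

```bash
mkdir -p pics; ls
cat > h.py <<'E'
import numpy as np,cv2
from station import ctrl
def grab(n,f=None):
    c=ctrl.get_calibration(n);im,d=ctrl.get_image(n)
    if f: cv2.imwrite('pics/'+f,cv2.cvtColor(im,cv2.COLOR_RGB2BGR))
    return im,d,c
def pts(d,c):
    v,u=np.mgrid[:d.shape[0],:d.shape[1]]
    P=np.stack([(u-c['cx'])/c['fx']*d,(v-c['cy'])/c['fy']*d,d],-1)
    E=np.array(c['extrinsics']);return (P-E[:3,3])@E[:3,:3]
def ray(u,v,z,c):
    E=np.array(c['extrinsics']);R=E[:3,:3];o=-R.T@E[:3,3]
    r=R.T@np.array([(u-c['cx'])/c['fx'],(v-c['cy'])/c['fy'],1]);return o+r*(z-o[2])/r[2]
E
python3 - <<'E'
from h import *
for n in('top','side'):
    im,d,c=grab(n,n+'0.png');np.savez(n+'0.npz',im=im,d=d);E=np.array(c['extrinsics']);print(n,c['fx'],-E[:3,:3].T@E[:3,3],E[2,:3])
o=ctrl.get_obs();print(o['t'],o['tool_pos'],o['tool_rot'],o['opening'])
E
```

```text
pics
top 413.46288031332193 [ 0.45023126 -0.04649971  0.91963153] [ 0.12864462  0.01758231 -0.99153488]
side 449.38695455498953 [ 0.32386548 -0.6964155   0.91326014] [ 0.21574426  0.61552024 -0.75801666]
0.1 [0.21332936 0.58685346 0.23017957] [-5.44925729e-01 -3.09339475e+00  2.85316919e-03] 0.08530293843216324
```

View pics/top0.png

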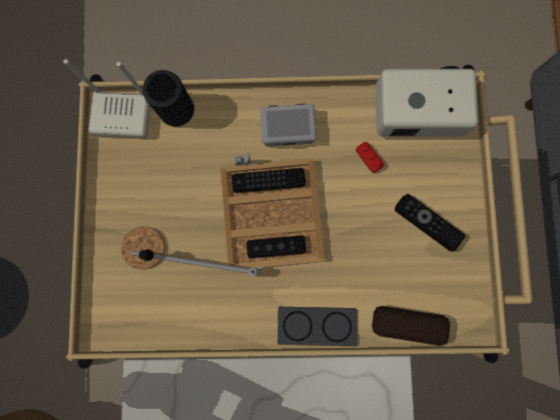

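View pics/side0.png

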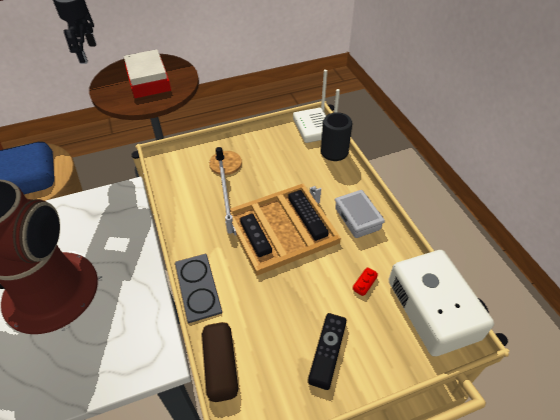

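The middle slot is free. Loose remote at top (430,222), keeper knob (147,255), hinge (253,271), organizer about (273,214), catch (243,159).

```bash
cat > m.py <<'E'
from h import *
res={}
def load(n):
    z=np.load(n+'0.npz');c=ctrl.get_calibration(n);return z['im'],z['d'],c,pts(z['d'],c)
for n in('top','side'):
    im,d,c,P=load(n)
    rem=dict(top=(390,185,475,260),side=(300,305,355,395))[n]
    fl=dict(top=(340,240,370,290),side=(245,300,285,350))[n]
    x0,y0,x1,y1=fl;zf=np.median(P[y0:y1,x0:x1,2]);print(n,'floor z',zf)
    x0,y0,x1,y1=rem;Q=P[y0:y1,x0:x1].reshape(-1,3);I=im[y0:y1,x0:x1].reshape(-1,3)
    m=(Q[:,2]>zf+.02)&(Q[:,2]<zf+.04);A=Q[m]
    r=cv2.minAreaRect((A[:,:2]*1000).astype(np.float32));print('remote',r,'top z',np.median(A[:,2])-zf,m.sum())
    # organizer
    x0,y0,x1,y1=dict(top=(212,150,335,280),side=(220,180,350,280))[n];Q=P[y0:y1,x0:x1].reshape(-1,3)
    hsv=cv2.cvtColor(im,cv2.COLOR_RGB2HSV)[y0:y1,x0:x1].reshape(-1,3)
    m=(abs(Q[:,2]-zf-.022)<.005)&(hsv[:,1]>80)&(hsv[:,2]>60)
    A=Q[m];r=cv2.minAreaRect((A[:,:2]*1000).astype(np.float32));print('org',r,np.median(A[:,2])-zf,m.sum())
    # knob
    x0,y0,x1,y1=dict(top=(130,235,165,275),side=(205,140,235,175))[n];Q=P[y0:y1,x0:x1].reshape(-1,3);I=im[y0:y1,x0:x1].reshape(-1,3)
    m=(I.max(1)<60)&(Q[:,2]>zf+.08);print('knob top',np.median(Q[m],0),np.ptp(Q[m],0),m.sum(), np.median(Q[m][:,2])-zf)
    x0,y0,x1,y1=dict(top=(243,262,262,280),side=(222,205,236,235))[n];Q=P[y0:y1,x0:x1].reshape(-1,3)
    m=Q[:,2]>zf+.035;print('hinge',np.median(Q[m],0),np.ptp(Q[m],0),Q[m][:,2].max()-zf)
E
python3 m.py
```

```text
top floor z -7.745758043172799e-05
remote ((543.556396484375, -361.9586486816406), (157.80648803710938, 47.093910217285156), 51.425506591796875) top z 0.027667610498410072 1530
org ((576.4669189453125, -18.188262939453125), (240.92178344726562, 208.7889862060547), 4.310821533203125) 0.022299512951484364 3302
knob top [0.48320036 0.23859323 0.08785739] [0.01829445 0.01808334 0.01187341] 78 0.08793485207067449
hinge [0.4453519  0.02495612 0.05500531] [0.01672211 0.08907705 0.87713538] 0.919708985692609
side floor z -0.0002739146355731296
remote ((543.0270385742188, -362.98956298828125), (155.50820922851562, 45.84154510498047), 51.621604919433594) top z 0.027944800452680708 1619
org ((582.5460205078125, -17.021408081054688), (289.6537170410156, 211.60696411132812), 4.427929878234863) 0.02168039661915175 2163
knob top [0.48177763 0.23723387 0.08523424] [0.01547595 0.0185503  0.0084767 ] 25 0.085508151822223
hinge [0.44544737 0.02244044 0.05151244] [0.1313959  0.76448573 0.87785528] 0.913534050711736
```

```bash
cat > m2.py <<'E'
from m import *
print()
for n in('top','side'):
    im,d,c,P=load(n)
    E=P[...,:2]-np.array([.571,-.017]);z=P[...,2]
    a=np.radians(4.35);ex=np.array([np.cos(a),np.sin(a)]);ey=np.array([-ex[1],ex[0]])
    X=E@ex;Y=E@ey
    inb=(abs(X)<.045)&(abs(Y)<.11)
    m=inb&(z>.004)&(z<.0165);m=cv2.morphologyEx(m.astype(np.uint8),cv2.MORPH_OPEN,np.ones((3,3)))>0
    r=cv2.minAreaRect((P[m][:,:2]*1000).astype(np.float32));print(n,'slot',r,'z',np.median(z[m]),m.sum())
    # board outline edges in organizer axes
    b=(abs(z-.022)<.004)
    s=b&(abs(Y+.03)<.06)&(abs(X)<.14);print('X edges',np.percentile(X[s],[.5,99.5]))
    s=b&(abs(X)<.1)&(abs(Y)<.13);print('Y edges',np.percentile(Y[s],[.5,99.5]))
    # bar between z .045 and .056
    s=(z>.045)&(z<.056)&(P[...,1]>.05)&(P[...,1]<.22)&(P[...,0]>.4)&(P[...,0]<.52)
    v=cv2.fitLine(P[s][:,:2].astype(np.float32),cv2.DIST_HUBER,0,.01,.01).ravel();print('bar',v,np.median(z[s]),s.sum())
    h=(z>.03)&(abs(P[...,0]-.445)<.02)&(abs(P[...,1]-.022)<.03)&(z<.09);print('hinge',P[h].min(0),P[h].max(0))
    s=(z>.03)&(z<.12)&(abs(X-.115)<.05)&(abs(Y-.05)<.04);print('catch XYz',X[s].min(),X[s].max(),Y[s].min(),Y[s].max(),z[s].max()) if s.sum() else 0
E
python3 m2.py | sed '1,/^$/d'
```

```text
top slot ((570.8546752929688, -18.474586486816406), (57.311065673828125, 184.4057159423828), 4.297166347503662) z 0.010828780527709789 2145
X edges [-0.114832    0.11254581]
Y edges [-0.1053886  0.102313 ]
bar [0.17186888 0.9851198  0.46409884 0.13374294] 0.05216026412024796 384
hinge [0.43659171 0.01333634 0.03486322] [0.45386663 0.0509257  0.06110335]
catch XYz 0.06510132358531054 0.13162980326087112 0.010225097640222926 0.07761997220763613 0.05782130222438433
side slot ((571.7918701171875, -23.453765869140625), (57.1075325012207, 200.7912139892578), 4.810888290405273) z 0.010210009907809164 1208
X edges [-0.11573863  0.11191319]
Y edges [-0.10590947  0.10361664]
bar [0.16959229 0.9855143  0.46264604 0.13174513] 0.05130381642419433 175
hinge [0.43379349 0.01136114 0.03013713] [0.45275916 0.05169369 0.06176711]
catch XYz 0.06507212269258113 0.13033248343144713 0.010061766608967595 0.0773131685646954 0.05874673789559674
```

```bash
R='x'; python3 -m crank '0.0264 -0.0759 0 -0.0483;0.0264 -0.0759 0 -0.0483;0.0264 -0.0759 0 -0.0483;0.0264 -0.0759 0 -0.0483;0.0264 -0.0759 0 -0.0483' 100 40
```

```text
t: 0.52
tool_pos: [0.2795, 0.3957, 0.2306]
tool_rot: [-1.123, -2.934, 0.002]
contact_force: [1.7, 0.5, -0.2]
opening: 0.0854
grip_force: 0.0
```

```bash
python3 -m crank '0.0264 -0.0759 0 -0.0483;0.0264 -0.0759 0 -0.0483;0.0264 -0.0759 0 -0.0483;0.0264 -0.0759 0 -0.0483;0.0264 -0.0759 0 -0.0483' >/dev/null
python3 -m crank '0.0264 -0.0759 0 -0.0483;0.0264 -0.0759 0 -0.0483;0.0264 -0.0759 0 -0.0483;0.0264 -0.0759 0 -0.0483;0.0264 -0.0759 0 -0.0483' >/dev/null
python3 -m crank '0.0264 -0.0759 0 -0.0483;0.0264 -0.0759 0 -0.0483;0.0264 -0.0759 0 -0.0483;0.0264 -0.0759 0 -0.0483;0.0264 -0.0759 0 -0.0483' >/dev/null
python3 -m crank '0.0264 -0.0759 0 -0.0483;0.0264 -0.0759 0 -0.0483;0.0264 -0.0759 0 -0.0483;0.0264 -0.0759 0 -0.0483;0.0264 -0.0759 0 -0.0483'
python3 -m crank '0 0 0 0;0 0 0 0;0 0 0 0;0 0 0 0;0 0 0 0'
cat > w.py <<'E'
from h import *
import sys
o=ctrl.get_obs();im,d,c=grab('wrist',sys.argv[1]);P=pts(d,c);p=np.array(o['tool_pos']);r=np.array(o['tool_rot'])
from scipy.spatial.transform import Rotation as Ro
M=Ro.from_rotvec(r).as_matrix();print('tcp',p,'tooly deg',np.degrees(np.arctan2(M[1,1],M[0,1])),'tilt',M[:,2])
z=P[...,2];zlo,zhi,x,y,rad=map(float,sys.argv[2:7])
m=(z>zlo)&(z<zhi)&(np.hypot(P[...,0]-x,P[...,1]-y)<rad)&(d>0)
A=P[m];print(cv2.minAreaRect((A[:,:2]*1000).astype(np.float32)),np.median(z[m]),m.sum())
E
python3 w.py w1.png .02 .035 .543 -.362 .1
```

```text
t: 2.18
tool_pos: [0.5437, -0.3632, 0.2304]
tool_rot: [-2.833, -1.355, 0.001]
contact_force: [0.4, 0.6, 0.8]
opening: 0.0852
grip_force: 0.0
t: 2.6
tool_pos: [0.5435, -0.3602, 0.2318]
tool_rot: [2.83, 1.363, 0.0]
contact_force: [0.4, -0.5, 0.9]
opening: 0.0851
grip_force: 0.0
tcp [ 0.54354214 -0.36015368  0.23176759] tooly deg -38.57652699935379 tilt [ 4.11275433e-04 -2.15170681e-04 -9.99999892e-01]
((544.0457153320312, -361.388427734375), (154.94773864746094, 46.07256317138672), 51.40394973754883) 0.028101913485523326 4673
```

View pics/w1.png

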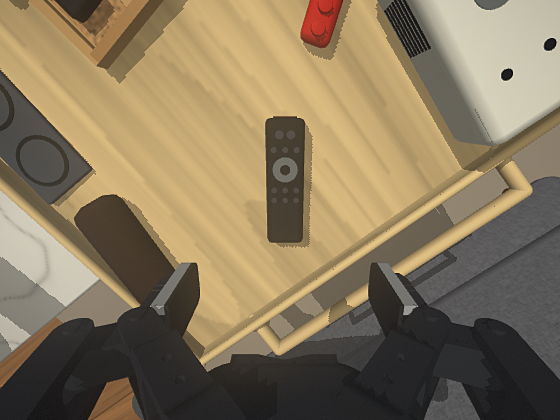

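Remote centred at wrist (285,180), aligned with the fingers' travel; heights and sizes check (28 mm top, 155×46). Descend.

```bash
python3 -m crank '0 -0.0024 -0.07 0;0 0 -0.07 0;0 0 -0.07 0;0 0 -0.07 0;0 0 -0.07 0' >/dev/null
python3 -m crank '0 0 -0.03 0;0 0 -0.03 0;0 0 -0.025 0;0 0 0 0;0 0 0 0'
python3 -m crank '0 0 0 0;0 0 0 0;0 0 0 0;0 0 0 0;0 0 0 0' 70
```

```text
t: 3.48
tool_pos: [0.5442, -0.363, 0.0148]
tool_rot: [2.83, 1.361, 0.001]
contact_force: [-0.8, -0.3, 0.1]
opening: 0.0856
grip_force: 0.0
t: 3.9
tool_pos: [0.5439, -0.3629, 0.0145]
tool_rot: [2.831, 1.36, 0.001]
contact_force: [0.5, 0.1, 0.0]
opening: 0.0598
grip_force: 0.0
```

```bash
python3 -m crank '0 0 -0.003 0;0 0 0 0;0 0 0 0;0 0 0 0;0 0 0 0' 0 40
python3 -m crank '0 0 0 0;0 0 0 0;0 0 0 0;0 0 0 0;0 0 0 0'
python3 -m crank '0 0 0.02 0;0 0 0.03 0;0 0 0.03 0;0 0 0.03 0;0 0 0.03 0'
python3 - <<'E'
from h import *
im,d,c=grab('side');cv2.imwrite('pics/s1.png',cv2.resize(cv2.cvtColor(im[200:420,200:480],cv2.COLOR_RGB2BGR),None,fx=2.5,fy=2.5))
E
```

```text
t: 4.32
tool_pos: [0.5439, -0.3629, 0.0127]
tool_rot: [2.831, 1.361, 0.001]
contact_force: [-0.2, -0.3, 3.0]
opening: 0.0451
grip_force: 43.2
t: 4.73
tool_pos: [0.5439, -0.3629, 0.0127]
tool_rot: [2.831, 1.361, 0.0]
contact_force: [0.5, -1.7, 3.9]
opening: 0.0448
grip_force: 43.5
t: 5.15
tool_pos: [0.5438, -0.3628, 0.0845]
tool_rot: [2.831, 1.361, 0.001]
contact_force: [0.2, 0.0, -1.5]
opening: 0.0445
grip_force: 42.8
```

View pics/s1.png

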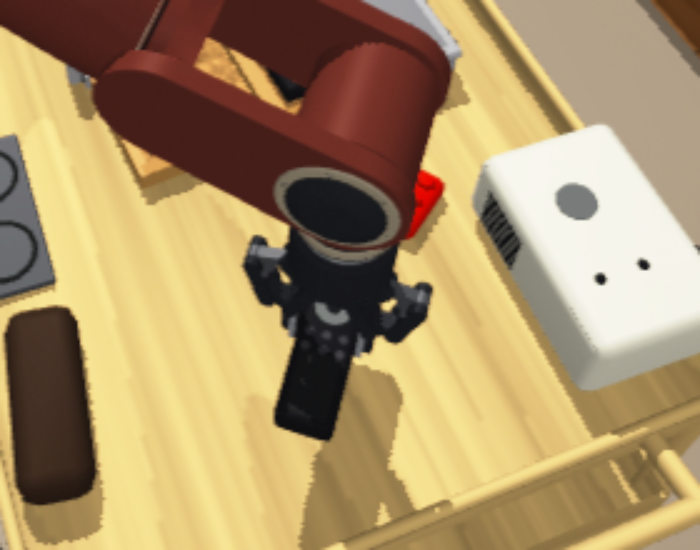

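Held level at (320,370) in the crop, gripped near its middle. Carry over the middle slot, turning +42.9°.

```bash
python3 -m crank '0.0054 0.069 0.01 0.0477;0.0054 0.069 0.01 0.0477;0.0054 0.069 0.01 0.0477;0.0054 0.069 0.01 0.0477;0.0054 0.069 0 0.0477' >/dev/null
python3 -m crank '0.0054 0.069 0 0.0477;0.0054 0.069 0 0.0477;0.0054 0.069 0 0.0477;0.0054 0.069 0 0.0477;0.0054 0.069 0 0.0477'
python3 -m crank '0 0 0 0;0 0 0 0;0 0 0 0;0 0 0 0;0 0 0 0'
python3 - <<'E'
from h import *
o=ctrl.get_obs();im,d,c=grab('wrist','w2.png');P=pts(d,c);np.savez('w2.npz',im=im,P=P)
from scipy.spatial.transform import Rotation as Ro
M=Ro.from_rotvec(o['tool_rot']).as_matrix();p=np.array(o['tool_pos']);print(p,np.degrees(np.arctan2(M[1,1],M[0,1])))
L=(P-p)@M  # tool frame
# held remote: visible top in front of fingers
m=(abs(L[...,0])<.09)&(abs(L[...,0])>.016)&(abs(L[...,1])<.03)&(abs(L[...,2]+.015)<.02)
A=L[m];print(m.sum(),A.min(0),A.max(0));k=np.polyfit(A[:,0],A[:,2],1);print('pitch deg',np.degrees(np.arctan(k[0])),k[1])
print(cv2.minAreaRect((A[:,:2]*1000).astype(np.float32)))
z=P[...,2];s=(abs(z-.0105)<.004)&(np.hypot(P[...,0]-.571,P[...,1]+.018)<.1)
print('slot floor',s.sum(),np.percentile(P[s],[1,99],axis=0))
E
```

```text
t: 6.03
tool_pos: [0.5707, -0.016, 0.1033]
tool_rot: [2.132, 2.306, 0.001]
contact_force: [0.6, 0.5, -1.8]
opening: 0.045
grip_force: 42.8
t: 6.45
tool_pos: [0.5707, -0.0188, 0.1025]
tool_rot: [2.139, 2.3, -0.0]
contact_force: [1.0, 0.4, -1.6]
opening: 0.0452
grip_force: 42.8
[ 0.57066538 -0.01880978  0.10250304] 4.157450523097882
17654 [-0.05153351 -0.02361642 -0.01915292] [ 0.07992883  0.02275274 -0.00556837]
pitch deg 0.5279842100998504 -0.015397386143884615
((14.187423706054688, -0.45969390869140625), (131.47984313964844, 46.35135269165039), 0.04733315110206604)
slot floor 4563 [[ 0.49409393 -0.05890704  0.0089509 ]
 [ 0.62455517  0.07472759  0.01308519]]
```

View pics/w2.png

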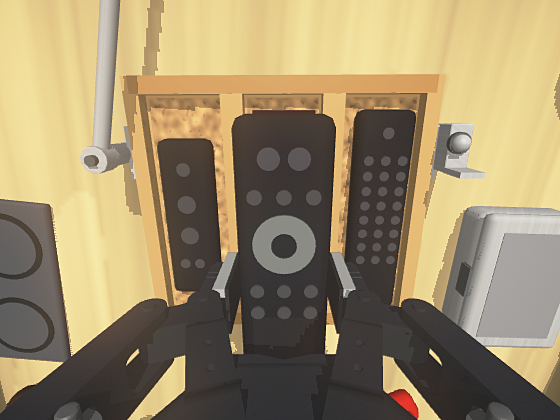

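Remote lines up between the dividers (image centre lines 284 vs 284), keeper/hinge at (95,160) clear of the arm. Lower gently.

```bash
python3 -m crank '0 0 -0.03 0;0 0 -0.03 0;0 0 -0.03 0;0 0 -0.03 0;0 0 0 0' >/dev/null
python3 -m crank '0 0 -0.01 0;0 0 -0.01 0;0 0 -0.01 0;0 0 -0.004 0;0 0 0 0'
python3 -m crank '0 0 -0.002 0;0 0 -0.002 0;0 0 0 0;0 0 0 0;0 0 0 0'
```

```text
t: 7.33
tool_pos: [0.5704, -0.0176, 0.025]
tool_rot: [-2.137, -2.302, 0.0]
contact_force: [-0.0, 0.3, -0.8]
opening: 0.045
grip_force: 42.8
t: 7.75
tool_pos: [0.5707, -0.0176, 0.0235]
tool_rot: [2.137, 2.302, 0.0]
contact_force: [0.0, -0.2, -2.1]
opening: 0.0446
grip_force: 42.8
```

```bash
python3 -m crank '0 0 -0.001 0;0 0 0 0;0 0 0 0;0 0 0 0;0 0 0 0'
python3 -m crank '0 0 -0.001 0;0 0 0 0;0 0 0 0;0 0 0 0;0 0 0 0'
```

```text
t: 8.17
tool_pos: [0.5706, -0.0176, 0.0228]
tool_rot: [-2.137, -2.303, 0.0]
contact_force: [0.3, 0.0, -1.0]
opening: 0.045
grip_force: 42.8
t: 8.58
tool_pos: [0.5707, -0.0176, 0.0227]
tool_rot: [2.137, 2.303, 0.0]
contact_force: [-3.1, 0.8, 2.7]
opening: 0.0452
grip_force: 43.4
```

Contact felt (≈+4 N). Release slightly, then lift.

```bash
python3 -m crank '0 0 0 0;0 0 0 0;0 0 0 0;0 0 0 0;0 0 0 0' 68
python3 -m crank '0 0 0.005 0;0 0 0.01 0;0 0 0.02 0;0 0 0.04 0;0 0 0.06 0'
python3 -m crank '0 0 0.07 0;0 0 0.07 0;0 0 0.07 0;0 0 0 0;0 0 0 0'
python3 w.py w3.png .035 .042 .571 -.018 .1
```

```text
t: 9.0
tool_pos: [0.5706, -0.0176, 0.0222]
tool_rot: [2.137, 2.303, 0.0]
contact_force: [-0.4, 0.1, 0.1]
opening: 0.0577
grip_force: 0.0
t: 9.42
tool_pos: [0.5685, -0.0173, 0.0885]
tool_rot: [-2.134, -2.299, 0.005]
contact_force: [0.3, 1.5, -0.4]
opening: 0.0578
grip_force: 0.0
t: 9.83
tool_pos: [0.5727, -0.0179, 0.1996]
tool_rot: [2.133, 2.298, 0.007]
contact_force: [0.0, 1.0, -0.0]
opening: 0.0582
grip_force: 0.0
tcp [ 0.57265496 -0.01790308  0.19961061] tooly deg 4.274110147746962 tilt [ 0.00787121 -0.00127026 -0.99996821]
((603.3950805664062, -14.711692810058594), (110.22731018066406, 153.43885803222656), 4.37253999710083) 0.038178176215134654 5600
```

View pics/w3.png

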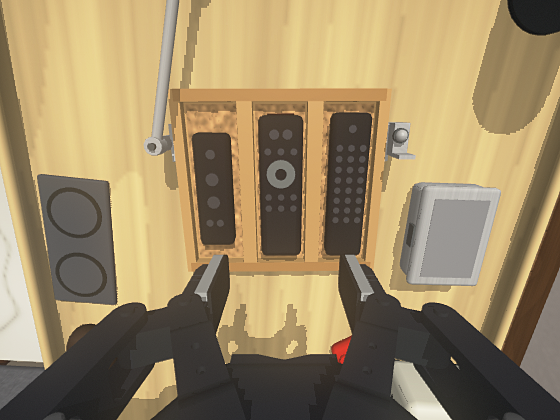

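Remote lies flat in the middle slot (wrist (281,185)), top at 38 mm as it must; neighbours undisturbed. Now to the knob.

```bash
python3 -m crank '-0.0176 0.0514 0 -0.0157;-0.0176 0.0514 0 -0.0157;-0.0176 0.0514 0 -0.0157;-0.0176 0.0514 0 -0.0157;-0.0176 0.0514 0 -0.0157' 58 20 >/dev/null
python3 -m crank '-0.0176 0.0514 0 -0.0157;-0.0176 0.0514 0 -0.0157;-0.0176 0.0514 0 -0.0157;-0.0176 0.0514 0 -0.0157;-0.0176 0.0514 0 -0.0157' >/dev/null
python3 -m crank '0 0 0 0;0 0 0 0;0 0 0 0;0 0 0 0;0 0 0 0'
python3 w.py w4.png .08 .095 .483 .239 .03
```

```text
t: 11.13
tool_pos: [0.4828, 0.2384, 0.1943]
tool_rot: [-2.405, -2.021, 0.001]
contact_force: [-0.5, -0.7, 0.1]
opening: 0.0496
grip_force: 0.0
tcp [0.48277037 0.23838994 0.19433113] tooly deg -9.942141899533013 tilt [-7.41853595e-04 -4.36913490e-04 -9.99999629e-01]
((482.13201904296875, 242.15872192382812), (18.83687973022461, 18.748401641845703), 38.96709060668945) 0.08778512000479029 385
```

View pics/w4.png

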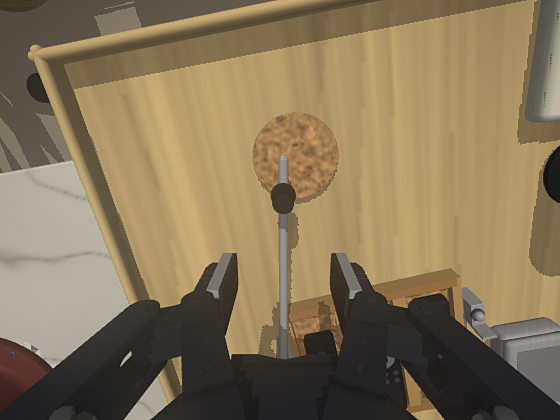

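Knob at wrist (283,196), between the fingers; triangulates to (0.482, 0.242), 222 mm from the hinge as it must be. Descend and close the cage.

```bash
python3 -m crank '-0.001 0.008 -0.06 0;0 0 -0.06 0;0 0 -0.06 0;0 0 -0.06 0;0 0 -0.024 0'
python3 -m crank '0 0 0 0;0 0 0 0;0 0 0 0;0 0 0 0;0 0 0 0' 30 20
python3 - <<'E'
import numpy as np
h=np.array([.4456,.0228]);R=.222
a=np.radians(np.array([80.5,70,60,50,40,30,20,12,8,6,4.3]))
P=h+R*np.c_[np.cos(a),np.sin(a)]
for k in range(len(a)-1): print(np.degrees(a[k+1]).round(1),((P[k+1]-P[k])/.5).round(4),(np.degrees(a[k+1]-a[k])/90).round(4),P[k+1].round(4))
E
```

```text
t: 11.6
tool_pos: [0.4794, 0.2417, 0.0582]
tool_rot: [-2.403, -2.019, 0.011]
contact_force: [-1.1, 0.1, -0.8]
opening: 0.0499
grip_force: 0.0
t: 12.02
tool_pos: [0.4836, 0.2439, 0.0651]
tool_rot: [2.403, 2.021, 0.006]
contact_force: [-0.4, -0.7, 0.3]
opening: 0.0255
grip_force: 0.0
70.0 [ 0.0786 -0.0207] -0.1167 [0.5215 0.2314]
60.0 [ 0.0701 -0.0327] -0.1111 [0.5566 0.2151]
50.0 [ 0.0634 -0.0444] -0.1111 [0.5883 0.1929]
40.0 [ 0.0547 -0.0547] -0.1111 [0.6157 0.1655]
30.0 [ 0.0444 -0.0634] -0.1111 [0.6379 0.1338]
20.0 [ 0.0327 -0.0701] -0.1111 [0.6542 0.0987]
12.0 [ 0.0171 -0.0595] -0.0889 [0.6627 0.069 ]
8.0 [ 0.0054 -0.0305] -0.0444 [0.6654 0.0537]
6.0 [ 0.0019 -0.0154] -0.0222 [0.6664 0.046 ]
4.3 [ 0.0012 -0.0131] -0.0189 [0.667  0.0394]
```

```bash
python3 -m crank '0.04 -0.0085 0 -0.0583;0.0386 -0.0122 0 -0.0583;0.036 -0.015 0 -0.0556;0.0341 -0.0177 0 -0.0556;0.0327 -0.0207 0 -0.0556'
python3 -m crank '0.0307 -0.0237 0 -0.0556;0.0285 -0.0262 0 -0.0556;0.0262 -0.0285 0 -0.0556;0.0235 -0.0307 0 -0.0556;0.0209 -0.0327 0 -0.0556'
python3 -m crank '0.0178 -0.0343 0 -0.0556;0.0149 -0.0358 0 -0.0556;0.005 -0.017 0 -0.0278;0 0 0 0;0 0 0 0'
python3 w.py w5.png .08 .095 .66 .08 .06
```

```text
t: 12.43
tool_pos: [0.5743, 0.2065, 0.0641]
tool_rot: [2.794, 1.436, 0.003]
contact_force: [-0.7, 0.6, 0.5]
opening: 0.0255
grip_force: 0.2
t: 12.85
tool_pos: [0.6392, 0.1351, 0.0642]
tool_rot: [3.039, 0.797, 0.004]
contact_force: [-1.6, 0.5, 1.3]
opening: 0.0259
grip_force: 0.2
t: 13.27
tool_pos: [0.6571, 0.0918, 0.0638]
tool_rot: [-3.106, -0.468, -0.002]
contact_force: [-0.2, 0.0, -0.4]
opening: 0.0258
grip_force: 0.0
tcp [0.65712621 0.091755   0.06375943] tooly deg -72.87155593323997 tilt [ 1.31585874e-03  3.32383007e-04 -9.99999079e-01]
((657.0142211914062, 91.74602508544922), (23.518171310424805, 52.9280891418457), 17.630830764770508) 0.08761453115992114 2590
```

```bash
python3 -m crank '0.006 -0.025 0 -0.0333;0.005 -0.025 0 -0.0333;0.0035 -0.025 0 -0.0333;0 0 0 0;0 0 0 0'
python3 -m crank '0.0005 -0.006 0 -0.008;0.0005 -0.006 0 -0.008;0.0005 -0.006 0 -0.008;0 0 0 0;0 0 0 0'
```

```text
t: 13.73
tool_pos: [0.6637, 0.0551, 0.0631]
tool_rot: [-3.133, -0.225, -0.0]
contact_force: [0.1, 0.6, -1.0]
opening: 0.0253
grip_force: 0.0
t: 14.15
tool_pos: [0.6644, 0.0456, 0.0628]
tool_rot: [3.137, 0.165, -0.0]
contact_force: [-0.1, 1.2, -0.2]
opening: 0.0254
grip_force: 0.1
```

```bash
python3 -m crank '0 -0.004 0 0;0 -0.004 0 0;0 -0.004 0 0;0 0 0 0;0 0 0 0'
python3 -m crank '0 -0.004 0 0;0 0 0 0;0 0 0 0;0 0 0 0;0 0 0 0'
```

```text
t: 14.57
tool_pos: [0.6644, 0.0389, 0.0627]
tool_rot: [3.137, 0.163, -0.001]
contact_force: [-0.4, 0.0, 0.3]
opening: 0.0256
grip_force: 0.0
t: 14.98
tool_pos: [0.6646, 0.0374, 0.0628]
tool_rot: [3.137, 0.163, -0.0]
contact_force: [0.3, -0.1, 0.1]
opening: 0.0255
grip_force: 0.0
```

```bash
python3 -m crank '0 -0.003 0 0;0 0 0 0;0 0 0 0;0 0 0 0;0 0 0 0'
python3 -m crank '0 -0.003 0 0;0 0 0 0;0 0 0 0;0 0 0 0;0 0 0 0'
```

```text
t: 15.4
tool_pos: [0.6645, 0.0368, 0.0628]
tool_rot: [-3.136, -0.163, -0.0]
contact_force: [0.4, 5.4, 0.2]
opening: 0.0257
grip_force: 2.7
t: 15.82
tool_pos: [0.6646, 0.0366, 0.0628]
tool_rot: [-3.134, -0.164, -0.001]
contact_force: [0.4, 9.4, -0.3]
opening: 0.0258
grip_force: 4.6
```

Hard stop at knob y ≈ 0.0394, exactly the predicted shut position. Centre the cage, open, lift and check.

```bash
python3 -m crank '0 0.008 0 0;0 0 0 0;0 0 0 0;0 0 0 0;0 0 0 0' 50
python3 -m crank '0 0 0.04 0;0 0 0.06 0;0 0 0.07 0;0 0 0.07 0;0 0 0.07 0'
python3 -m crank '-0.05 0.06 0.02 0;-0.05 0.06 0 0;-0.05 0.06 0 0;-0.05 0.06 0 0;-0.05 0.06 0 0' >/dev/null
python3 -m crank '-0.05 0.06 0 0;-0.05 0.06 0 0;-0.05 0.06 0 0;-0.05 0.06 0 0;-0.05 0.06 0 0'
python3 - <<'E'
from h import *
im,d,c=grab('top','t2.png');P=pts(d,c);z=P[...,2]
m=(z>.08)&(z<.092)&(np.hypot(P[...,0]-.667,P[...,1]-.039)<.04);k=np.median(P[m],0);print('knob',k,np.degrees(np.arctan2(k[1]-.0228,k[0]-.4456)))
s=(z>.044)&(z<.058)&(P[...,0]>.47)&(P[...,0]<.65)&(abs(P[...,1]-.03)<.03)
v=cv2.fitLine(P[s][:,:2].astype(np.float32),cv2.DIST_HUBER,0,.01,.01).ravel();print('bar deg',np.degrees(np.arctan(v[1]/v[0])),s.sum())
E
```

```text
t: 16.23
tool_pos: [0.6646, 0.0378, 0.0628]
tool_rot: [3.137, 0.163, 0.0]
contact_force: [-0.1, 0.0, 0.3]
opening: 0.043
grip_force: 0.0
t: 16.65
tool_pos: [0.6642, 0.0379, 0.2192]
tool_rot: [3.137, 0.162, -0.001]
contact_force: [0.6, -0.6, 0.0]
opening: 0.0427
grip_force: 0.0
t: 17.48
tool_pos: [0.4133, 0.3392, 0.2281]
tool_rot: [3.137, 0.162, 0.001]
contact_force: [0.4, 1.9, 0.3]
opening: 0.0432
grip_force: 0.0
knob [0.66469504 0.03864313 0.08805992] 4.1359544025562425
bar deg 4.2951097 393
```

View pics/t2.png

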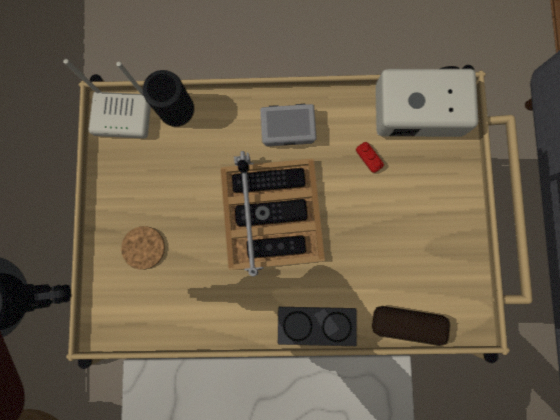

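The bar lies at 4.3°, which matches the organizer's yaw, so it is shut in the catch at (243,160). The remote is in the middle slot at (271,212), and nothing else has moved.

```bash
python3 -m crank '0 0 0 0;0 0 0 0;0 0 0 0;0 0 0 0;0 0 0 0' >/dev/null; python3 -c "
from station import ctrl
print(ctrl.finish_job())"
```

```text
the job is handed in; nothing more can be done
None
```

The projector remote lies flat, buttons up, in the middle slot, the keeper bar is shut on its stop in the catch, nothing else on the cart was moved, and the job was handed in at about 18 s.

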